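# Index the parts carousel to the red dish and latch it for picking

### The arm

A 7-joint arm with a two-finger parallel gripper is mounted at the origin on the work surface; the furniture and walls round the work are solid. World frame = base frame: x ahead of the robot, y to its left, z up, the work surface at z = 0. Lengths are in mm, angles in rad, forces in N, time in s.
With the tool pointing down it reaches from about 400 to 875 mm from the base axis. Payload 6.5 kg.
Tool frame: the origin (TCP) lies on the mounting face of the last link; the fingertips stand 166 mm ahead of it and the grasp point (between the pads) lies 147 mm ahead of it; z points along the fingers, y is the direction in which the jaws open and shut (so a half turn about z gives the same grasp; the last joint's range is limited). The gripper opens to 88 mm and grips with 3 to 60 N. Pads are 18 mm wide; open, the fingers measure 123 mm over their backs; the gripper's body (75 mm by 187 mm) begins 45 mm behind the grasp point.
Start: joints at [1.127, 0.536, -0.004, 1.538, 0.003, 1.067, -0.071], TCP at [239.77, -604.153, 404.716] pointing down, gripper open.
Joint ranges: [-2.7, 2.7], [-0.37, 2.16], [-1.27, 1.26], [0.24, 2.4], [-1.31, 4.45], [0.19, 1.91], [-2.76, 2.76]. Speed limits (rad/s): [2.39, 2.39, 3.14, 3.14, 3.14, 3.14, 3.14].

### API

Orientations are given as [roll, pitch, yaw] about the fixed x, y, z axes, in that order (R = Rz(yaw) Ry(pitch) Rx(roll)).
In Python, from bench import manip gives the robot as it stands.
- The arm moves only by the tool carry_out, never from a script. Its argument "moves" is a list of rows, each an object with "grip": the finger opening in m, from 0 to 0.0881; "xyz": the shift along the tool's x, y, z in m, a list of three; "delta_rot": the turn, a rotation vector about the tool's x, y, z in degrees, a list of three. In form: [{"grip": grip, "xyz": [dx, dy, dz], "delta_rot": [ax, ay, az]}, ...]. A call has 1 to 20 rows; each row is the pose to reach, as a shift and turn from the pose measured when the call began, along the tool's axes at that moment; what a row does not reach only later rows make up. A row lasts 1/10 s, in which the tool goes at most 50 mm and 8.59 degrees, less where a joint would pass 70% of its speed; a pose out of reach is approached as far as the arm can. A call with a gripper value outside its range is refused whole. The fingers move at their own pace and stop on an object; the grip force is fixed at half the most. Time passes only in rows, so rows that repeat a pose let the fingers close. It gives the time, the measured TCP pose, the force and the opening at its end, in the units of the state.
- manip.observe(): the state, without advancing time (a new reading comes with each control period).
- manip.get_image(name): name is "scene" or "top" or "wrist"; returns a dict with "color" (480x640x3 uint8, red, green, blue), "fx", "fy", "cx", "cy" (pixels), "dist" ([k1, k2, p1, p2, k3] as OpenCV has them; the pictures are not rectified), "xyz" and "attitude" of the camera in the world; the wrist camera has in their place "tool_from_camera" (4x4, takes a point from camera to tool coordinates, whose origin is the TCP and whose axes are the flange's). Camera axes: x right, y down, z forward; pixel columns grow to the right and rows downward; lengths in mm; the calibration is good to about 2 mm. A picture is of the moment at which its call begins: read the wrist's pose just before it. There is no depth.
- manip.finish_job(): hands the job in, once; it reports no verdict.
The state is a dict: "time_s": time; "q": joint angles; "qvel": joint speeds; "joint_torque": joint torques, N m; "tool_pos": TCP position; "ee_rot": TCP orientation; "wrist_force": force on the tool from outside, world axes, zero at the start; "wrist_torque": the same for the moment, N m; "finger_gap": opening from 0.0 (shut) to 1.0 (fully open).
Only numpy, scipy, OpenCV 4.12 (cv2) and the standard library are available. Lean on these libraries where they do the work, as an engineer would, in place of code of your own. Each camera call takes 0.05 s, during which the arm holds its last target. There are 200 camera calls.

### The job

Push the parts carousel round by its rim, using the black pegs, until the red dish faces the yellow front pointer, and lock it there: swing the orange-knobbed spring latch over onto the carousel's edge and ease the carousel on until the latch's roller drops fully into the red dish's notch and stops it. Then test the lock: press a peg against it with a steady 15 N or so for half a second, and let go. Push gently all along, never with more than 25 N; do not touch or unseat the dishes, and leave everything else on the bench where it lies.

Things in the scene. Friction and masses are not known exactly. Their poses are not given: they have to be found in the camera images.
- carousel_base: Fixed grey base plate (250 x 250 mm, top at 8 mm) of the carousel, turned about z. Origin: on the disc's axis, at bench height. Its -x side is the FRONT, marked by a yellow V pointer (up to 31 mm high, just outside the rim, 127 to 145 mm from the axis). Its -y side carries a wing with the latch.
- carousel_disc: Turntable: disc, radius 125 mm, underside 18 mm and top 34 mm above the bench, turns either way without end about its origin (on the axis, in the underside). Stiff: takes 1 to 2 N at the rim, stays where left, does not coast. When red is locked in front its +x axis agrees with the base's +x to within about 5 deg. Hub cap to 45 mm. Dish nests have 5 mm lips, centres 63.5 mm from the axis.
- peg_0 (a point): Top part of a turning peg: upright black pin on the disc's rim to push against, 12 mm diameter, from 34 to 58 mm above the bench (this point on its axis, at 46 mm), 112 mm from the disc's axis, on the disc's +x axis, opposite the red dish. No dish within 55 mm of a peg.
- peg_1 (a point): The same, 120 deg farther anticlockwise seen from above.
- peg_2 (a point): The same, 240 deg anticlockwise from peg_0.
- pick_point (a point): Point fixed to the base, at disc-top height (34 mm), 63.5 mm from the axis towards the front pointer: the red dish's centre must come to it.
- red_dish: Red round parts dish with white parts in it, loose in its nest (on the disc's -x axis) with 1 to 3 mm of play; 76 mm across the rim, 22 mm high (rim 56 mm above the bench); origin in the centre of its underside.
- blue_dish: Blue dish of the same shape, in one of the other two nests (at +60 and -60 deg from the disc's +x).
- yellow_dish: Yellow dish of the same shape, in the remaining nest.
- index_latch (a joint): Spring latch angle (rad). 1.2: parked open, as found; shuts with falling values. Its over-centre spring drives it open above 0.6, shut below. About 0.13: its 8 mm roller rides on the plain edge of the disc, pressed on with 4 N, hardly any drag. Under 0.05: dropped into an edge notch (10 mm wide, 9 mm deep) by itself as that came under it; this locks the disc both ways, 1 mm play each side.
- latch_hinge (a point): Latch pivot, 24.5 mm above the bench; 70 mm to the front and 125 mm to the latch side of the disc's axis, adjustable by 4 mm along the base's x. Shut, the roller lies 70 mm from it along the base's +x. The bright ring with the three edge notches (120 deg apart, one per dish) is clamped on by hand, so the disc locks up to 11 mm at the edge from the ideal place, either way: feel for it. The latch shuts anticlockwise from above.
- latch_knob (a point): Orange upright knob on the latch's handle, to push sideways: 16 mm diameter, 28 to 59 mm above the bench (this point at 49.5 mm), 65 mm from the pivot; from the pivot it stands at about -114 deg (parked) or -45 deg (latched) in the base's frame. Takes about 6 N until half way (0.6 of 1.2 rad), then snaps over by itself; above half way it springs back to parked. The rest of the latch stays below 34 mm.
- transformer: Small transformer, 30 x 56 x 30 mm, lying on the bench; leave alone.
- loupe: Black eye loupe, 41 mm across, 26 mm high; leave alone.
- solder_spool: Green and white solder spool, 78 x 103 x 45 mm; leave alone.
- driver_b: Red-handled screwdriver, 142 mm; leave alone.
- index_ring (a joint): ring angle in rad
Mind the look-alikes: they are no part of the job. Leave any purple look-alike of the red_dish alone.

How it is judged (in metres and radians):
On the way:
1. the roller is in the red dish's notch, the red dish is in front, and the lock is tested with a push of the fingers on the disc or a peg of more than 10 N, held for 0.2 s (value of joint index_latch below 0.05 rad and horizontal distance between red_dish and pick_point below 0.015 m and contact force between the fingers and carousel_disc above 10 N), for 0.2 s.
At the end, for the whole second after the job is handed in: The latch is fully in its notch (its angle under 0.05 rad) with the red dish's centre within 15 mm of the pick point at the front pointer, the carousel at rest, all three dishes flat in their nests (value of joint index_latch below 0.05 rad and horizontal distance between red_dish and pick_point below 0.015 m and angular speed of carousel_disc below 0.05 rad/s and angle between each of red_dish, blue_dish, yellow_dish's own z axis and vertical below 0.1 rad and z of each of red_dish, blue_dish, yellow_dish in the frame of carousel_disc below 0.019 m); the robot touches nothing.
It fails at once if the robot pushes on the carousel disc or its pegs with more than 25 N (contact force between any of the fingers, the arm and carousel_disc above 25 N).
It fails at once if the robot pushes on the index latch with more than 25 N (contact force between any of the fingers, the arm and index_latch above 25 N).
It fails at once if the robot touches a dish (over 2 N) (contact force between any of the fingers, the arm and red_dish above 2 N or contact force between any of the fingers, the arm and blue_dish above 2 N or contact force between any of the fingers, the arm and yellow_dish above 2 N).
It fails at once if a dish is lifted or tipped out of its nest (z of any of red_dish, blue_dish, yellow_dish in the frame of carousel_disc above 0.024 m).
It fails at once if another thing on the bench is moved by more than 20 mm (distance of any of transformer, loupe, solder_spool, driver_b from where it was at the start of the episode above 0.02 m).
It also fails if it takes over 72 s, if anything falls off the work surface, if the arm or the gripper's body presses on something with over 40 N, if the wrist force passes 120 N, or if a joint passes its speed limit or range.

## Working session

There is one attempt and no reset: what is moved stays moved. The work goes in short steps, Python scripts to look and compute and a tool call to move; the robot and the scene stay as the last step left them, time stands still between calls to the robot, and variables do not carry over. Pictures are saved under pics/ and viewed, about 8 in all and at most 12, crops included, and the job is handed in when it is done.

Besides the shell and the picture viewer there is one more tool, called after ">>>" as name(argument=value, ...) on one line, values as JSON. carry_out: Moves the arm, as the interface text tells. Its arguments: {"type":"object","properties":{"moves":{"type":"array"}},"required":["moves"]}

```bash
mkdir -p pics; ls; python3 - <<'E'
from bench import manip
import cv2,numpy as np
s=manip.observe();print({k:np.round(v,3).tolist() for k,v in s.items()})
for n in("scene","top"):
    im=manip.get_image(n);print(n,{k:np.round(v,4).tolist() for k,v in im.items() if k!="color"})
    cv2.imwrite(f"pics/{n}0.png",im["color"][:,:,::-1])
E
```

```text
pics
{'time_s': 0.0, 'q': [1.127, 0.537, -0.004, 1.539, 0.003, 1.067, -0.071], 'qvel': [0.001, 0.001, -0.001, 0.001, -0.001, 0.001, -0.002], 'joint_torque': [0.001, -57.098, 0.991, -25.16, -0.056, 0.018, 0.0], 'tool_pos': [239.654, -603.846, 403.842], 'ee_rot': [-3.14, 0.0, 0.378], 'wrist_force': [0.001, -0.452, -0.021], 'wrist_torque': [-0.033, -0.007, 0.032], 'finger_gap': 1.0}
scene {'fx': 522.7503, 'fy': 522.7503, 'cx': 317.1596, 'cy': 236.6114, 'dist': [-0.0813, 0.0, 0.0, 0.0, 0.0], 'xyz': [-283.0946, 633.139, 698.58], 'attitude': [-2.1361, 0.0148, -2.2583]}
top {'fx': 556.8329, 'fy': 556.8329, 'cx': 316.7689, 'cy': 232.8885, 'dist': [-0.0704, 0.0, 0.0, 0.0, 0.0], 'xyz': [279.1753, 44.7716, 1528.5733], 'attitude': [-3.0043, -0.0048, -1.5511]}
```

View pics/top0.png

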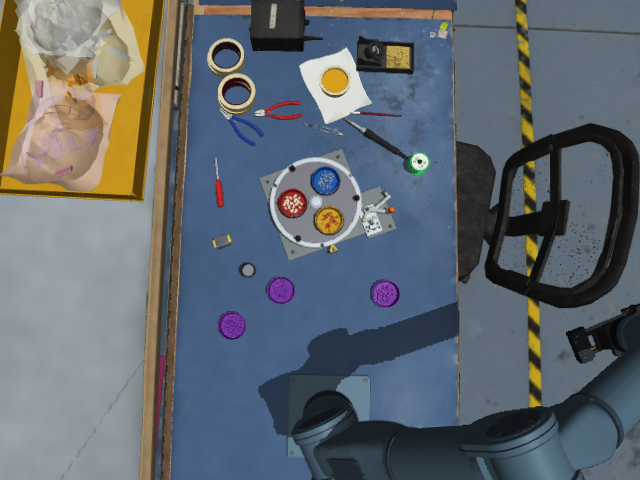

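View pics/scene0.png

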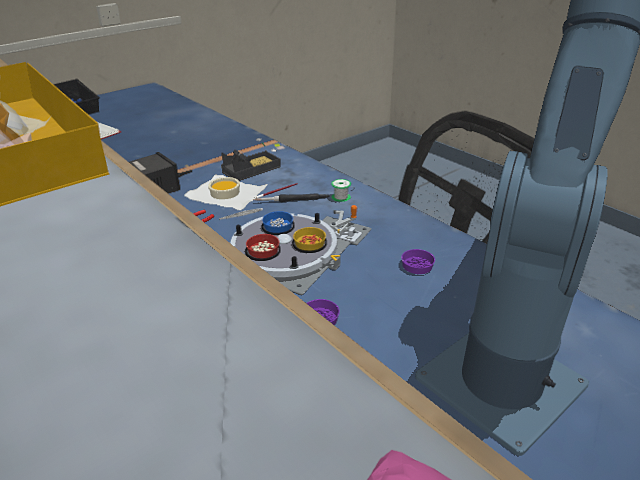

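The top view shows the carousel centre at about (316,203) px, with red dish (293,203), blue (324,180), yellow (329,219). The front pointer is at (333,248), the knob at (391,209), and the pegs near (295,168), (298,238) and (358,205). The scene view agrees with this layout. Red has to come about 110° anticlockwise.

```bash
cat > h.py <<'E'
import numpy as np,cv2
from scipy.spatial.transform import Rotation as R
from bench import manip
def rays(im,px):
    K=np.array([[im["fx"],0,im["cx"]],[0,im["fy"],im["cy"]],[0,0,1]])
    p=cv2.undistortPoints(np.array(px,float).reshape(-1,1,2),K,np.array(im["dist"])).reshape(-1,2)
    return np.c_[p,np.ones(len(p))]@R.from_euler("xyz",im["attitude"]).as_matrix().T
def onz(im,px,z):
    d=rays(im,px);c=np.array(im["xyz"]);return (c+d*((z-c[2])/d[:,2:]))[:,:2]
def blobs(m,lo=4):
    n,l,st,ce=cv2.connectedComponentsWithStats(m.astype(np.uint8));return [(np.round(ce[i],1),int(st[i,4])) for i in range(1,n) if st[i,4]>=lo]
def masks(im):
    hsv=cv2.cvtColor(im["color"],cv2.COLOR_RGB2HSV);return [hsv[:,:,i].astype(int) for i in range(3)]
E
python3 - <<'E'
from h import *
im=manip.get_image("top");H,S,V=masks(im)
yy,xx=np.mgrid[:480,:640];roi=(abs(xx-330)<80)&(abs(yy-205)<65)
g=roi&(S<60)&(V>185)
l=cv2.connectedComponents(g.astype(np.uint8))[1]
big=1+np.argmax(np.bincount(l[l>0])[1:]);c=max(cv2.findContours((l==big).astype(np.uint8),0,1)[0],key=cv2.contourArea)
pw=onz(im,cv2.convexHull(c).reshape(-1,2),34)
print("rim hull bbox",cv2.boundingRect(c),cv2.minEnclosingCircle(pw.astype(np.float32)))
print("red",[(b,onz(im,b[0],56)) for b in blobs(roi&((H<6)|(H>174))&(S>150),20)])
print("blue",[(b,onz(im,b[0],56)) for b in blobs(roi&(abs(H-108)<8)&(S>150)&(np.hypot(xx-316,yy-203)<42),20)])
print("yel/or",[(b,onz(im,b[0],56),H[int(b[0][1]),int(b[0][0])]) for b in blobs(roi&(H>=6)&(H<32)&(S>150),4)])
print("dark",[(b,onz(im,b[0],50)) for b in blobs(roi&(V<60),4)])
cv2.imwrite("pics/crop1.png",cv2.resize(im["color"][135:275,245:410,::-1],None,fx=4.5,fy=4.5,interpolation=2))
E
```

```text
rim hull bbox (293, 158, 70, 88) ((576.3692016601562, 38.90830993652344), 125.63524627685547)
red [((array([292.1, 201.1]), 335), array([[567.78330262, 109.78558961]]))]
blue [((array([325.1, 179.3]), 425), array([[629.69338938,  22.03270281]]))]
yel/or [((array([328.6, 219.8]), 606), array([[518.81371677,  10.71613384]]), np.int64(22)), ((array([390.9, 209.5]), 29), array([[ 550.35133523, -156.47400283]]), np.int64(12)), ((array([331.9, 248.3]), 24), array([[442.21966778,   0.65196802]]), np.int64(23))]
dark [((array([391.1, 148.3]), 165), array([[ 722.37370046, -157.91647659]])), ((array([292.1, 168.2]), 23), array([[660.27632546, 112.44783809]])), ((array([315.3, 187.4]), 28), array([[608.06392126,  48.12702608]])), ((array([334.5, 191.2]), 4), array([[598.62756836,  -4.11029265]])), ((array([355.8, 197.4]), 21), array([[582.72073014, -62.03758108]])), ((array([283.9, 213.6]), 17), array([[534.25167362, 131.24535029]])), ((array([302.5, 212.5]), 4), array([[538.27330125,  81.22253086]])), ((array([315.1, 223.9]), 17), array([[507.8928456 ,  46.65793186]])), ((array([327., 234.]), 5), array([[481.16083552,  14.22145445]])), ((array([297.5, 237.9]), 22), array([[469.02194803,  93.00395486]])), ((array([253.8, 267.5]), 4), array([[387.30608228, 207.29843314]]))]
```

View pics/crop1.png

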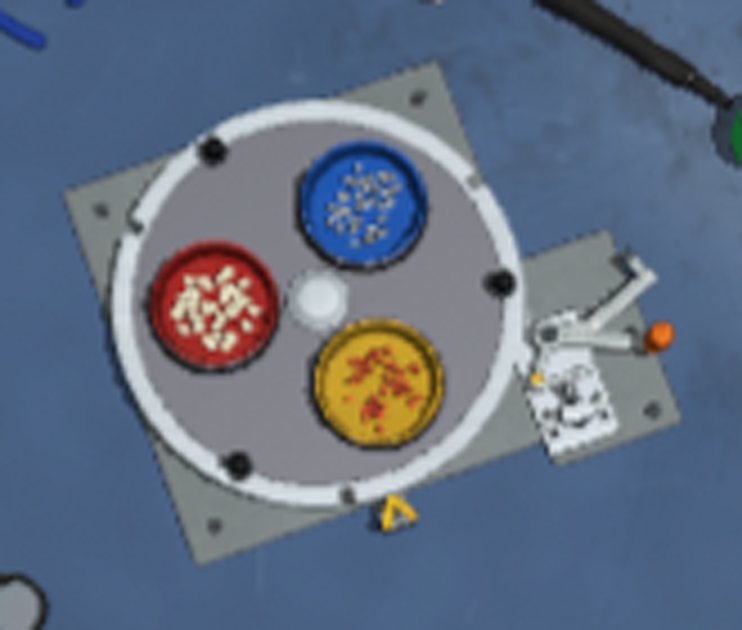

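The peg triangle gives the axis at (570.7, 47.8) with peg radii of 110.5 to 111.3 mm (112 expected) and a disc yaw of −84.0°. The dish radii of 62 to 64 mm agree. The crop shows the three rim notches at about (135,228), (347,495) and (475,182). Next I'll work out the base yaw and notch angle, then plan the first moves.

```bash
cat >> h.py <<'E'
C=np.array([570.7,47.8])
def ang(p):
    d=np.asarray(p)-C;return np.round(np.degrees(np.arctan2(d[...,1],d[...,0])),1),np.round(np.hypot(d[...,0],d[...,1]),1)
def rows(T):
    """T: list of (x,y,ztip,yawdeg) world -> rows for the tool pointing down"""
    s=manip.observe();R0=R.from_euler("xyz",s["ee_rot"]);p0=np.array(s["tool_pos"])
    for x,y,z,w in T:
        d=R0.inv().apply(np.array([x,y,z+166])-p0)/1000
        r=np.degrees((R0.inv()*R.from_euler("xyz",[np.pi,0,np.radians(w)])).as_rotvec())
        print(np.round(d,4).tolist(),np.round(r,1).tolist())
def st():
    s=manip.observe();p=np.array(s["tool_pos"]);p[2]-=166
    print("t",round(s["time_s"],2),"tip",np.round(p,1),"rot",np.round(np.degrees(s["ee_rot"]),2),"F",np.round(s["wrist_force"],2),"gap",round(s["finger_gap"],3),"ang",ang(p[:2]))
E
python3 - <<'E'
from h import *
im=manip.get_image("top")
print("notches",ang(onz(im,np.array([[135,228],[347,495],[475,182]])/4.5+[245,135],34)))
print("pointer",ang(onz(im,[[331.9,248.3]],29)),"knob",ang(onz(im,[[390.9,209.5]],57)),onz(im,[[390.9,209.5]],57))
cr=onz(im,np.array([[65,190],[197,563],[437,62]])/4.5+[245,135],8);print("corners",cr,ang(cr))
st()
rows([(300,-350,238,22),(676,87,238,-45),(676,87,40,-45)])
E
```

```text
notches (array([  68.6, -169.8,  -51.4]), array([119.2, 119.5, 122.8]))
pointer (array([-159.1]), array([134.3])) knob (array([-95.7]), array([205.2])) [[ 550.16718409 -156.33734026]]
corners [[643.3678389  205.06461753]
 [412.61726019 116.76940802]
 [730.37292983 -25.16635707]] (array([ 65.2, 156.4, -24.6]), array([173.2, 172.5, 175.6]))
t 0.2 tip [ 239.7 -604.   238.2] rot [-179.94    0.     21.65] F [ 0.26  0.82 -0.32] gap 1.003 ang (np.float64(-116.9), np.float64(731.0))
[0.1497, -0.2138, 0.0004] [-0.1, 0.0, -0.3]
[0.6604, -0.4812, 0.0006] [-0.0, 0.0, 66.7]
[0.6604, -0.481, 0.1986] [-0.0, 0.0, 66.7]
```

>>> carry_out(moves=[{"grip": 0,"xyz": [0.15,-0.214,0],"delta_rot": [0,0,0]},{"grip": 0,"xyz": [0.15,-0.214,0],"delta_rot": [0,0,0]},{"grip": 0,"xyz": [0.15,-0.214,0],"delta_rot": [0,0,0]},{"grip": 0,"xyz": [0.15,-0.214,0],"delta_rot": [0,0,0]},{"grip": 0,"xyz": [0.15,-0.214,0],"delta_rot": [0,0,0]},{"grip": 0,"xyz": [0.66,-0.481,0],"delta_rot": [0,0,66.7]},{"grip": 0,"xyz": [0.66,-0.481,0],"delta_rot": [0,0,66.7]},{"grip": 0,"xyz": [0.66,-0.481,0],"delta_rot": [0,0,66.7]},{"grip": 0,"xyz": [0.66,-0.481,0],"delta_rot": [0,0,66.7]},{"grip": 0,"xyz": [0.66,-0.481,0],"delta_rot": [0,0,66.7]},{"grip": 0,"xyz": [0.66,-0.481,0],"delta_rot": [0,0,66.7]},{"grip": 0,"xyz": [0.66,-0.481,0],"delta_rot": [0,0,66.7]},{"grip": 0,"xyz": [0.66,-0.481,0],"delta_rot": [0,0,66.7]},{"grip": 0,"xyz": [0.66,-0.481,0],"delta_rot": [0,0,66.7]},{"grip": 0,"xyz": [0.66,-0.481,0],"delta_rot": [0,0,66.7]},{"grip": 0,"xyz": [0.66,-0.481,0],"delta_rot": [0,0,66.7]},{"grip": 0,"xyz": [0.66,-0.481,0],"delta_rot": [0,0,66.7]},{"grip": 0,"xyz": [0.66,-0.481,0],"delta_rot": [0,0,66.7]}])

```text
time_s: 2.0
tool_pos: [676.8, 90.0, 404.2]
ee_rot: [-3.14, 0.002, -0.784]
wrist_force: [0.8, -0.4, -0.7]
finger_gap: 0.006
```

```bash
python3 - <<'E'
from h import *
st();print(np.round(manip.observe()["q"],2))
def P(th,yaw,z=40,r=112): t=np.radians(th);return (C[0]+r*np.cos(t),C[1]+r*np.sin(t),z,yaw)
rows([P(20,-45,238),P(20,-45,120),P(20,-45,41)])
im=manip.get_image("wrist");cv2.imwrite("pics/w1.png",im["color"][:,:,::-1])
E
```

```text
t 2.0 tip [676.8  90.  238.2] rot [-1.7993e+02  1.1000e-01 -4.4910e+01] F [ 0.76 -0.41 -0.69] gap 0.006 ang (np.float64(21.7), np.float64(114.2))
[-0.11  0.6  -0.13  1.43  0.08  1.11 -2.61]
[0.0021, 0.0034, 0.0002] [-0.1, 0.1, 0.1]
[0.0023, 0.0035, 0.1182] [-0.1, 0.1, 0.1]
[0.0025, 0.0036, 0.1972] [-0.1, 0.1, 0.1]
```

View pics/w1.png

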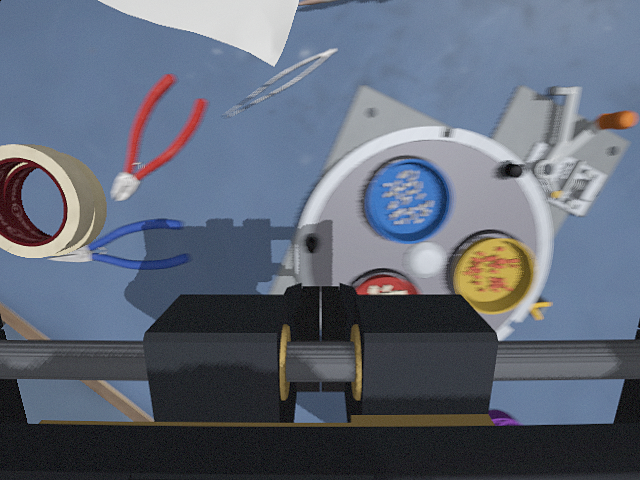

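The wrist view shows the shut fingers around (320,290) px and peg_1 at (310,243), with clear bench beneath. The latch is at the far right, knob at (615,120). I'll descend behind peg_1.

>>> carry_out(moves=[{"grip": 0,"xyz": [0.002,0.0035,0.04],"delta_rot": [0,0,0]},{"grip": 0,"xyz": [0.002,0.0035,0.08],"delta_rot": [0,0,0]},{"grip": 0,"xyz": [0.002,0.0035,0.12],"delta_rot": [0,0,0]},{"grip": 0,"xyz": [0.0025,0.0035,0.155],"delta_rot": [0,0,0]},{"grip": 0,"xyz": [0.0025,0.0035,0.18],"delta_rot": [0,0,0]},{"grip": 0,"xyz": [0.0025,0.0035,0.197],"delta_rot": [0,0,0]},{"grip": 0,"xyz": [0.0025,0.0035,0.197],"delta_rot": [0,0,0]}])

```text
time_s: 2.75
tool_pos: [676.8, 91.9, 204.4]
ee_rot: [-3.14, 0.006, -0.779]
wrist_force: [0.5, 0.7, -0.4]
finger_gap: 0.006
```

```bash
cat >> h.py <<'E'
def P(th,yaw,z=41,r=112): t=np.radians(th);return (C[0]+r*np.cos(t),C[1]+r*np.sin(t),z,yaw)
E
python3 - <<'E'
from h import *
st()
rows([P(20+i*(1.5 if i<4 else 0)+0,-45) for i in range(5)])
print();rows([P(t,-45+(t-24)*.75) for t in range(24,64,2)])
E
```

```text
t 2.75 tip [676.8  91.9  38.4] rot [-179.9     0.35  -44.62] F [ 0.48  0.69 -0.37] gap 0.006 ang (np.float64(22.6), np.float64(114.9))
[0.0035, 0.0047, -0.0026] [-0.1, 0.3, 0.4]
[0.0008, 0.0035, -0.0026] [-0.1, 0.3, 0.4]
[-0.0019, 0.0024, -0.0026] [-0.1, 0.3, 0.4]
[-0.0046, 0.0013, -0.0026] [-0.1, 0.3, 0.4]
[0.0035, 0.0047, -0.0026] [-0.1, 0.3, 0.4]

[-0.0037, 0.0016, -0.0026] [-0.1, 0.3, 0.4]
[-0.0074, 0.0003, -0.0026] [-0.1, 0.3, -1.1]
[-0.0111, -0.001, -0.0025] [-0.1, 0.3, -2.6]
[-0.0148, -0.0021, -0.0025] [-0.1, 0.3, -4.1]
[-0.0186, -0.003, -0.0025] [-0.1, 0.3, -5.6]
[-0.0224, -0.0039, -0.0025] [-0.1, 0.3, -7.1]
[-0.0263, -0.0046, -0.0024] [-0.1, 0.3, -8.6]
[-0.0301, -0.0051, -0.0024] [-0.1, 0.3, -10.1]
[-0.034, -0.0056, -0.0024] [-0.1, 0.3, -11.6]
[-0.0379, -0.0059, -0.0024] [-0.1, 0.3, -13.1]
[-0.0418, -0.006, -0.0023] [-0.1, 0.3, -14.6]
[-0.0457, -0.0061, -0.0023] [-0.1, 0.3, -16.1]
[-0.0496, -0.0059, -0.0023] [-0.2, 0.3, -17.6]
[-0.0535, -0.0057, -0.0023] [-0.2, 0.3, -19.1]
[-0.0574, -0.0053, -0.0023] [-0.2, 0.3, -20.6]
[-0.0613, -0.0048, -0.0022] [-0.2, 0.3, -22.1]
[-0.0652, -0.0041, -0.0022] [-0.2, 0.3, -23.6]
[-0.069, -0.0034, -0.0022] [-0.2, 0.3, -25.1]
[-0.0728, -0.0024, -0.0022] [-0.2, 0.3, -26.6]
[-0.0766, -0.0014, -0.0021] [-0.2, 0.3, -28.1]
```

>>> carry_out(moves=[{"grip": 0,"xyz": [-0.004,0.002,-0.0026],"delta_rot": [0,0.3,0]},{"grip": 0,"xyz": [-0.0075,0,-0.0026],"delta_rot": [0,0.3,-1]},{"grip": 0,"xyz": [-0.011,-0.001,-0.0026],"delta_rot": [0,0.3,-2.5]},{"grip": 0,"xyz": [-0.015,-0.002,-0.0026],"delta_rot": [0,0.3,-4]},{"grip": 0,"xyz": [-0.0185,-0.003,-0.0026],"delta_rot": [0,0.3,-5.5]},{"grip": 0,"xyz": [-0.0225,-0.004,-0.0026],"delta_rot": [0,0.3,-7]},{"grip": 0,"xyz": [-0.0265,-0.0045,-0.0026],"delta_rot": [0,0.3,-8.5]},{"grip": 0,"xyz": [-0.03,-0.005,-0.0026],"delta_rot": [0,0.3,-10]}])

```text
time_s: 3.55
tool_pos: [658.8, 117.0, 207.2]
ee_rot: [-3.139, 0.001, -0.602]
wrist_force: [0.4, -0.9, 1.4]
finger_gap: 0.008
```

```bash
python3 - <<'E'
from h import *
st();s=manip.observe()
im=manip.get_image("top");H,S,V=masks(im);yy,xx=np.mgrid[:480,:640];roi=(np.hypot(xx-316,yy-203)<50)
print([(b,ang(onz(im,b[0],50))) for b in blobs(roi&(V<60),8)])
st()
a=40;print();rows([P(t,-45+(t-24)*.75) for t in np.arange(40,100.1,3)])
E
```

```text
t 3.55 tip [658.8 117.   41.2] rot [-1.7986e+02  3.0000e-02 -3.4490e+01] F [ 0.41 -0.94  1.37] gap 0.008 ang (np.float64(38.1), np.float64(112.0))
[((array([292.5, 198.7]), 410), (array([85.4]), array([61.5]))), ((array([354.2, 189.5]), 18), (array([-72.2]), array([110.6]))), ((array([349.3, 216.2]), 19), (array([-113.3]), array([101.]))), ((array([343.9, 221.4]), 39), (array([-124.8]), array([95.5]))), ((array([289.7, 237.3]), 75), (array([146.7]), array([120.3])))]
t 3.6 tip [658.3 117.5  41.1] rot [-1.7987e+02  8.0000e-02 -3.4380e+01] F [ 1.22 -0.07  0.77] gap 0.004 ang (np.float64(38.5), np.float64(112.0))

[-0.0028, -0.0008, 0.0001] [-0.1, 0.1, -1.4]
[-0.0085, -0.0022, 0.0001] [-0.1, 0.1, -3.6]
[-0.0142, -0.0034, 0.0001] [-0.1, 0.1, -5.9]
[-0.02, -0.0042, 0.0001] [-0.1, 0.1, -8.1]
[-0.0259, -0.0047, 0.0001] [-0.1, 0.1, -10.4]
[-0.0317, -0.0049, 0.0001] [-0.1, 0.1, -12.6]
[-0.0376, -0.0049, 0.0001] [-0.1, 0.1, -14.9]
[-0.0434, -0.0045, 0.0002] [-0.1, 0.1, -17.1]
[-0.0493, -0.0038, 0.0002] [-0.1, 0.1, -19.4]
[-0.055, -0.0028, 0.0002] [-0.1, 0.1, -21.6]
[-0.0607, -0.0014, 0.0002] [-0.1, 0.0, -23.9]
[-0.0664, 0.0002, 0.0002] [-0.1, 0.0, -26.1]
[-0.0719, 0.0021, 0.0002] [-0.2, 0.0, -28.4]
[-0.0774, 0.0042, 0.0002] [-0.2, 0.0, -30.6]
[-0.0827, 0.0067, 0.0002] [-0.2, 0.0, -32.9]
[-0.0879, 0.0095, 0.0002] [-0.2, 0.0, -35.1]
[-0.0929, 0.0125, 0.0002] [-0.2, 0.0, -37.4]
[-0.0978, 0.0157, 0.0002] [-0.2, 0.0, -39.6]
[-0.1025, 0.0193, 0.0002] [-0.2, 0.0, -41.9]
[-0.107, 0.023, 0.0002] [-0.2, 0.0, -44.1]
[-0.1113, 0.027, 0.0002] [-0.2, 0.0, -46.4]
```

>>> carry_out(moves=[{"grip": 0,"xyz": [-0.0028,-0.0008,0],"delta_rot": [0,0,-1.5]},{"grip": 0,"xyz": [-0.0085,-0.002,0],"delta_rot": [0,0,-3.5]},{"grip": 0,"xyz": [-0.014,-0.0034,0],"delta_rot": [0,0,-6]},{"grip": 0,"xyz": [-0.02,-0.004,0],"delta_rot": [0,0,-8]},{"grip": 0,"xyz": [-0.026,-0.0047,0],"delta_rot": [0,0,-10.5]},{"grip": 0,"xyz": [-0.0317,-0.005,0],"delta_rot": [0,0,-12.5]},{"grip": 0,"xyz": [-0.0376,-0.005,0],"delta_rot": [0,0,-15]},{"grip": 0,"xyz": [-0.0434,-0.0045,0],"delta_rot": [0,0,-17]},{"grip": 0,"xyz": [-0.0493,-0.0038,0],"delta_rot": [0,0,-19.5]},{"grip": 0,"xyz": [-0.055,-0.0028,0],"delta_rot": [0,0,-21.5]},{"grip": 0,"xyz": [-0.0607,-0.0014,0],"delta_rot": [0,0,-24]},{"grip": 0,"xyz": [-0.0664,0,0],"delta_rot": [0,0,-26]},{"grip": 0,"xyz": [-0.072,0.002,0],"delta_rot": [0,0,-28.5]},{"grip": 0,"xyz": [-0.0774,0.0042,0],"delta_rot": [0,0,-30.5]},{"grip": 0,"xyz": [-0.0827,0.0067,0],"delta_rot": [0,0,-33]},{"grip": 0,"xyz": [-0.088,0.0095,0],"delta_rot": [0,0,-35]},{"grip": 0,"xyz": [-0.093,0.0125,0],"delta_rot": [0,0,-37.5]},{"grip": 0,"xyz": [-0.098,0.0157,0],"delta_rot": [0,0,-39.5]},{"grip": 0,"xyz": [-0.1025,0.0193,0],"delta_rot": [0,0,-42]},{"grip": 0,"xyz": [-0.107,0.023,0],"delta_rot": [0,0,-44]}])

```text
time_s: 5.6
tool_pos: [556.6, 159.0, 207.2]
ee_rot: [-3.139, -0.001, 0.171]
wrist_force: [2.1, -0.8, 0.3]
finger_gap: 0.005
```

```bash
python3 - <<'E'
from h import *
st();s=manip.observe()
im=manip.get_image("top");H,S,V=masks(im);yy,xx=np.mgrid[:480,:640];roi=(np.hypot(xx-316,yy-203)<50)
print("dark",[(b,ang(onz(im,b[0],50))) for b in blobs(roi&(V<60),8)])
print("red",[(b,ang(onz(im,b[0],56))) for b in blobs(roi&((H<6)|(H>174))&(S>150),60)])
st()
a=ang(s["tool_pos"][:2])[0];print();rows([P(t,-45+(t-24)*.75) for t in np.arange(a+3,116.1,3)])
E
```

```text
t 5.6 tip [556.6 159.   41.2] rot [-1.7984e+02 -5.0000e-02  9.8000e+00] F [ 2.08 -0.76  0.3 ] gap 0.005 ang (np.float64(97.2), np.float64(112.1))
dark [((array([326. , 162.4]), 20), (array([-14.3]), array([111.2]))), ((array([302.6, 184. ]), 31), (array([37.2]), array([57.9]))), ((array([327.7, 202.4]), 32), (array([-95.6]), array([34.2]))), ((array([290. , 228.5]), 612), (array([139.3]), array([101.1]))), ((array([355.9, 229.6]), 10), (array([-124.4]), array([134.5]))), ((array([348.7, 233.8]), 35), (array([-133.7]), array([127.]))), ((array([314.7, 245.6]), 9), (array([-179.4]), array([121.5])))]
red []
t 5.65 tip [555.6 158.9  41. ] rot [-1.7985e+02  4.0000e-02  9.8900e+00] F [-2.01 -0.15  0.55] gap 0.01 ang (np.float64(97.7), np.float64(112.1))

[-0.0048, 0.0001, 0.0] [-0.2, 0.0, -2.3]
[-0.0107, 0.0002, 0.0] [-0.2, 0.0, -4.5]
[-0.0166, 0.0007, 0.0] [-0.2, 0.0, -6.8]
[-0.0224, 0.0015, 0.0] [-0.2, 0.0, -9.0]
[-0.0281, 0.0026, 0.0] [-0.2, 0.0, -11.3]
[-0.0338, 0.004, 0.0] [-0.2, 0.0, -13.5]
```

>>> carry_out(moves=[{"grip": 0,"xyz": [-0.005,0,0],"delta_rot": [0,0,-2.5]},{"grip": 0,"xyz": [-0.0107,0,0],"delta_rot": [0,0,-4.5]},{"grip": 0,"xyz": [-0.0166,0.0007,0],"delta_rot": [0,0,-7]},{"grip": 0,"xyz": [-0.0224,0.0015,0],"delta_rot": [0,0,-9]},{"grip": 0,"xyz": [-0.028,0.0026,0],"delta_rot": [0,0,-11.5]},{"grip": 0,"xyz": [-0.033,0.004,0],"delta_rot": [0,0,-13.5]},{"grip": 0,"xyz": [-0.033,0.004,0],"delta_rot": [0,0,-13.5]},{"grip": 0,"xyz": [-0.023,0,0],"delta_rot": [0,0,-13.5]},{"grip": 0,"xyz": [-0.013,0,0],"delta_rot": [0,0,-13.5]},{"grip": 0,"xyz": [-0.013,0,-0.03],"delta_rot": [0,0,-13.5]},{"grip": 0,"xyz": [-0.013,0,-0.08],"delta_rot": [0,0,-13.5]},{"grip": 0,"xyz": [-0.013,0,-0.11],"delta_rot": [0,0,-13.5]},{"grip": 0,"xyz": [-0.013,0,-0.11],"delta_rot": [0,0,-13.5]}])

```text
time_s: 6.95
tool_pos: [545.3, 157.9, 321.6]
ee_rot: [-3.139, -0.009, 0.408]
wrist_force: [0.2, -0.1, 1.6]
finger_gap: 0.001
```

```bash
python3 - <<'E'
from h import *
im=manip.get_image("top");H,S,V=masks(im);yy,xx=np.mgrid[:480,:640];roi=(np.hypot(xx-316,yy-203)<50)
print("dark",[(b,ang(onz(im,b[0],50))) for b in blobs(roi&(V<60),8)])
roi=(abs(xx-330)<90)&(abs(yy-205)<65)
print("or",[(b,onz(im,b[0],57)) for b in blobs(roi&(H>=6)&(H<32)&(S>150),4)])
st()
# knob geometry in base frame, yaw 20.7
by=np.radians(20.7);B=lambda x,y:C+[x*np.cos(by)-y*np.sin(by),x*np.sin(by)+y*np.cos(by)]
k=np.array([550.2,-156.3]);ex=np.array([np.cos(by),np.sin(by)])
st0=k-32*ex; 
print("knob start",st0,[k+ex*d for d in(-20,0,30)])
rows([(*st0,151,20.7),(*st0,41,20.7)])
E
```

```text
dark [((array([312.8, 161.1]), 21), (array([4.5]), array([111.]))), ((array([299.4, 177.6]), 149), (array([34.7]), array([77.5]))), ((array([324. , 194.6]), 32), (array([-52.8]), array([29.7]))), ((array([277.8, 231.2]), 93), (array([130.7]), array([129.8]))), ((array([351.9, 219.1]), 21), (array([-115.5]), array([110.7]))), ((array([341.5, 234.5]), 14), (array([-141.2]), array([115.6])))]
or [((array([335.2, 187.6]), 581), array([[607.07774663,  -5.62086287]])), ((array([390.9, 209.5]), 30), array([[ 550.16718409, -156.33734026]]))]
t 7.0 tip [544.4 157.3 153.2] rot [-179.84   -0.27   23.38] F [0.04 0.1  0.19] gap 0.005 ang (np.float64(103.5), np.float64(112.6))
knob start [ 520.26579101 -167.611195  ] [array([ 531.49111938, -163.36949688]), array([ 550.2, -156.3]), array([ 578.26332092, -145.69575469])]
[-0.1511, 0.2887, 0.0007] [-0.2, -0.3, 2.7]
[-0.1516, 0.289, 0.1107] [-0.2, -0.3, 2.7]
```

```bash
python3 - <<'E'
from h import *
im=manip.get_image("top");print("spool",onz(im,[[418,162]],60))
rows([(519,-168,151,5),(519,-168,41,5)])
E
```

```text
spool [[ 682.59827046 -229.97881089]]
[-0.1515, 0.2884, -0.0006] [-0.2, -0.1, 18.4]
[-0.1517, 0.2887, 0.1094] [-0.2, -0.1, 18.4]
```

>>> carry_out(moves=[{"grip": 0,"xyz": [-0.1515,0.2885,0],"delta_rot": [0,0,18.4]},{"grip": 0,"xyz": [-0.1515,0.2885,0],"delta_rot": [0,0,18.4]},{"grip": 0,"xyz": [-0.1515,0.2885,0],"delta_rot": [0,0,18.4]},{"grip": 0,"xyz": [-0.1515,0.2885,0],"delta_rot": [0,0,18.4]},{"grip": 0,"xyz": [-0.1515,0.2885,0],"delta_rot": [0,0,18.4]},{"grip": 0,"xyz": [-0.1515,0.2885,0],"delta_rot": [0,0,18.4]},{"grip": 0,"xyz": [-0.1515,0.2885,0],"delta_rot": [0,0,18.4]},{"grip": 0,"xyz": [-0.1515,0.2885,0],"delta_rot": [0,0,18.4]},{"grip": 0,"xyz": [-0.1515,0.2885,0.03],"delta_rot": [0,0,18.4]},{"grip": 0,"xyz": [-0.1515,0.2885,0.06],"delta_rot": [0,0,18.4]},{"grip": 0,"xyz": [-0.1515,0.2885,0.09],"delta_rot": [0,0,18.4]},{"grip": 0,"xyz": [-0.1515,0.2885,0.109],"delta_rot": [0,0,18.4]},{"grip": 0,"xyz": [-0.1515,0.2885,0.109],"delta_rot": [0,0,18.4]}])

```text
time_s: 8.35
tool_pos: [517.7, -165.7, 204.0]
ee_rot: [-3.135, 0.006, 0.089]
wrist_force: [0.5, -0.6, 0.4]
finger_gap: 0.005
```

```bash
python3 - <<'E'
from h import *
st()
k=np.array([550.2,-156.3]);ex=np.array([np.cos(.361),np.sin(.361)])
rows([(*(k+ex*d-[0,1]),41,5) for d in(-32,-18,0,20,32)])
E
```

```text
t 8.35 tip [ 517.7 -165.7   38. ] rot [-179.62    0.34    5.1 ] F [ 0.47 -0.63  0.41] gap 0.005 ang (np.float64(-103.9), np.float64(220.0))
[0.0023, 0.0031, -0.0031] [-0.4, 0.3, 0.1]
[0.0158, -0.0007, -0.0031] [-0.4, 0.3, 0.1]
[0.0331, -0.0055, -0.0032] [-0.4, 0.3, 0.1]
[0.0524, -0.0109, -0.0033] [-0.4, 0.3, 0.1]
[0.0639, -0.0141, -0.0033] [-0.4, 0.3, 0.1]
```

>>> carry_out(moves=[{"grip": 0,"xyz": [0.006,0.002,-0.003],"delta_rot": [0,0,0]},{"grip": 0,"xyz": [0.01,0.001,-0.003],"delta_rot": [0,0,0]},{"grip": 0,"xyz": [0.013,0,-0.003],"delta_rot": [0,0,0]},{"grip": 0,"xyz": [0.016,-0.001,-0.003],"delta_rot": [0,0,0]},{"grip": 0,"xyz": [0.019,-0.002,-0.003],"delta_rot": [0,0,0]},{"grip": 0,"xyz": [0.022,-0.0025,-0.003],"delta_rot": [0,0,0]},{"grip": 0,"xyz": [0.025,-0.003,-0.003],"delta_rot": [0,0,0]},{"grip": 0,"xyz": [0.028,-0.004,-0.003],"delta_rot": [0,0,0]}])

```text
time_s: 9.15
tool_pos: [543.5, -161.1, 206.4]
ee_rot: [-3.137, 0.011, 0.087]
wrist_force: [-6.5, -5.2, 1.9]
finger_gap: 0.006
```

```bash
python3 - <<'E'
from h import *
st()
im=manip.get_image("top");H,S,V=masks(im);yy,xx=np.mgrid[:480,:640];roi=(abs(xx-385)<35)&(abs(yy-205)<45)
print("or",[(b,onz(im,b[0],57)) for b in blobs(roi&(H>=6)&(H<18)&(S>150),3)])
st()
k=np.array([550.2,-156.3]);ex=np.array([np.cos(.361),np.sin(.361)])
rows([(*(k+ex*d-[0,1]),41,5) for d in(0,10,20,32)])
E
```

```text
t 9.15 tip [ 543.5 -161.1   40.4] rot [-179.73    0.65    4.99] F [-6.5  -5.21  1.92] gap 0.006 ang (np.float64(-97.4), np.float64(210.6))
or []
t 9.2 tip [ 543.9 -160.9   40.4] rot [-179.72    0.62    5.  ] F [-4.65 -3.84  0.15] gap 0.004 ang (np.float64(-97.3), np.float64(210.4))
[0.0066, -0.003, -0.0007] [-0.3, 0.6, 0.0]
[0.0162, -0.0057, -0.0007] [-0.3, 0.6, 0.0]
[0.0258, -0.0084, -0.0008] [-0.3, 0.6, 0.0]
[0.0374, -0.0117, -0.0009] [-0.3, 0.6, 0.0]
```

>>> carry_out(moves=[{"grip": 0,"xyz": [0.004,-0.002,-0.001],"delta_rot": [0,0,0]},{"grip": 0,"xyz": [0.007,-0.003,-0.001],"delta_rot": [0,0,0]},{"grip": 0,"xyz": [0.01,-0.004,-0.001],"delta_rot": [0,0,0]},{"grip": 0,"xyz": [0.013,-0.005,-0.001],"delta_rot": [0,0,0]},{"grip": 0,"xyz": [0.016,-0.006,-0.001],"delta_rot": [0,0,0]},{"grip": 0,"xyz": [0.019,-0.0065,-0.001],"delta_rot": [0,0,0]},{"grip": 0,"xyz": [0.022,-0.007,-0.001],"delta_rot": [0,0,0]},{"grip": 0,"xyz": [0.025,-0.008,-0.001],"delta_rot": [0,0,0]},{"grip": 0,"xyz": [0.028,-0.009,-0.001],"delta_rot": [0,0,0]}])

```text
time_s: 10.1
tool_pos: [570.2, -151.2, 206.7]
ee_rot: [-3.139, 0.014, 0.085]
wrist_force: [-2.1, -4.2, -1.2]
finger_gap: 0.006
```

```bash
cat >> h.py <<'E'
def look(tag=None):
    im=manip.get_image("top");H,S,V=masks(im);yy,xx=np.mgrid[:480,:640];roi=(abs(xx-385)<40)&(abs(yy-205)<45)
    print("knob",[(b,np.round(onz(im,b[0],57),1)) for b in blobs(roi&(H>=6)&(H<18)&(S>150),3)])
    roi=(np.hypot(xx-316,yy-203)<50)
    print("dark",[(b,*ang(onz(im,b[0],50))) for b in blobs(roi&(V<60),8) if b[1]<60])
    print("red",[(b,*ang(onz(im,b[0],56))) for b in blobs(roi&((H<6)|(H>174))&(S>150),60)])
    if tag: cv2.imwrite(f"pics/{tag}.png",cv2.resize(im["color"][135:275,245:410,::-1],None,fx=4.5,fy=4.5,interpolation=2))
E
python3 - <<'E'
from h import *
st();look();st()
E
```

```text
t 10.1 tip [ 570.2 -151.2   40.7] rot [-179.83    0.78    4.9 ] F [-2.1  -4.15 -1.24] gap 0.006 ang (np.float64(-90.1), np.float64(199.0))
knob []
dark [((array([312.8, 161.1]), 21), array([4.5]), array([111.])), ((array([287.7, 201.7]), 18), array([92.8]), array([74.2])), ((array([351.7, 219.3]), 30), array([-115.9]), array([110.5])), ((array([280.6, 223.2]), 19), array([124.4]), array([111.])), ((array([302.8, 226.5]), 12), array([155.8]), array([77.3])), ((array([326.2, 232.5]), 40), array([-159.9]), array([91.1]))]
red [((array([316.1, 222.4]), 355), array([-176.4]), array([59.7]))]
t 10.15 tip [ 570.9 -150.5   40.9] rot [-179.79    0.7     4.93] F [ 0.36 -3.36 -0.96] gap 0.007 ang (np.float64(-89.9), np.float64(198.3))
```

>>> carry_out(moves=[{"grip": 0,"xyz": [0.003,-0.001,0],"delta_rot": [0,0,0]},{"grip": 0,"xyz": [0.006,-0.002,0],"delta_rot": [0,0,0]},{"grip": 0,"xyz": [0.009,-0.003,0],"delta_rot": [0,0,0]},{"grip": 0,"xyz": [0.009,-0.003,0],"delta_rot": [0,0,0]}])

```text
time_s: 10.55
tool_pos: [580.6, -145.7, 207.0]
ee_rot: [-3.137, 0.01, 0.087]
wrist_force: [0.3, 0.2, -0.4]
finger_gap: 0.004
```

```bash
python3 - <<'E'
from h import *
st();look();st()
E
```

```text
t 10.55 tip [ 580.6 -145.7   41. ] rot [-179.74    0.58    5.  ] F [ 0.28  0.24 -0.4 ] gap 0.004 ang (np.float64(-87.1), np.float64(193.7))
knob []
dark [((array([312.8, 161.1]), 21), array([4.5]), array([111.])), ((array([287.9, 201.9]), 19), array([93.2]), array([73.7])), ((array([351.7, 219.3]), 30), array([-115.9]), array([110.5])), ((array([280.7, 223.2]), 18), array([124.5]), array([110.8])), ((array([302.8, 226.5]), 12), array([155.8]), array([77.3])), ((array([325.3, 233.1]), 44), array([-161.6]), array([91.9]))]
red [((array([316.1, 222.3]), 357), array([-176.4]), array([59.5]))]
t 10.6 tip [ 580.4 -145.8   41. ] rot [-179.75    0.58    5.  ] F [-0.14  0.33 -0.01] gap 0.002 ang (np.float64(-87.1), np.float64(193.8))
```

>>> carry_out(moves=[{"grip": 0,"xyz": [-0.02,0,0],"delta_rot": [0,0,0]},{"grip": 0,"xyz": [-0.02,0,0],"delta_rot": [0,0,0]},{"grip": 0,"xyz": [-0.02,0,-0.05],"delta_rot": [0,0,0]},{"grip": 0,"xyz": [-0.02,0,-0.1],"delta_rot": [0,0,0]},{"grip": 0,"xyz": [-0.02,0,-0.12],"delta_rot": [0,0,0]}])

```text
time_s: 11.1
tool_pos: [564.0, -147.6, 332.1]
ee_rot: [-3.139, 0.003, 0.088]
wrist_force: [0.2, -0.1, -1.1]
finger_gap: 0.003
```

```bash
python3 - <<'E'
from h import *
st();look();rows([P(106,22,158),P(106,22)])
E
```

```text
t 11.1 tip [ 564.  -147.6  166.1] rot [-1.7983e+02  1.5000e-01  5.0200e+00] F [ 0.24 -0.1  -1.05] gap 0.003 ang (np.float64(-92.0), np.float64(195.6))
knob [((array([378.2, 190.2]), 4), array([[ 602.4, -121.9]]))]
dark [((array([312.8, 161.1]), 21), array([4.5]), array([111.])), ((array([287.7, 201.7]), 18), array([92.8]), array([74.2])), ((array([351.9, 219.1]), 21), array([-115.5]), array([110.7])), ((array([280.7, 223.2]), 18), array([124.5]), array([110.8])), ((array([302.8, 226.5]), 12), array([155.8]), array([77.3])), ((array([321.6, 233.9]), 58), array([-168.]), array([91.6]))]
red [((array([316.1, 222.2]), 357), array([-176.4]), array([59.2]))]
[0.0019, -0.3042, 0.0104] [-0.1, -0.0, -17.0]
[0.0019, -0.304, 0.1274] [-0.1, -0.0, -17.0]
```

>>> carry_out(moves=[{"grip": 0,"xyz": [0.002,-0.304,0],"delta_rot": [0,0,-17]},{"grip": 0,"xyz": [0.002,-0.304,0],"delta_rot": [0,0,-17]},{"grip": 0,"xyz": [0.002,-0.304,0],"delta_rot": [0,0,-17]},{"grip": 0,"xyz": [0.002,-0.304,0],"delta_rot": [0,0,-17]},{"grip": 0,"xyz": [0.002,-0.304,0],"delta_rot": [0,0,-17]},{"grip": 0,"xyz": [0.002,-0.304,0],"delta_rot": [0,0,-17]},{"grip": 0,"xyz": [0.002,-0.304,0],"delta_rot": [0,0,-17]},{"grip": 0,"xyz": [0.002,-0.304,0],"delta_rot": [0,0,-17]},{"grip": 0,"xyz": [0.002,-0.304,0.04],"delta_rot": [0,0,-17]},{"grip": 0,"xyz": [0.002,-0.304,0.08],"delta_rot": [0,0,-17]},{"grip": 0,"xyz": [0.002,-0.304,0.11],"delta_rot": [0,0,-17]},{"grip": 0,"xyz": [0.002,-0.304,0.126],"delta_rot": [0,0,-17]},{"grip": 0,"xyz": [0.002,-0.304,0.126],"delta_rot": [0,0,-17]}])

```text
time_s: 12.45
tool_pos: [539.6, 153.9, 206.4]
ee_rot: [-3.14, 0.004, 0.382]
wrist_force: [0.4, -0.3, 0.6]
finger_gap: 0.006
```

```bash
python3 - <<'E'
from h import *
st();look("c2");T=np.arange(108,134,2);rows([P(t,22+(t-108)*.6) for t in T])
E
```

```text
t 12.45 tip [539.6 153.9  40.4] rot [-179.91    0.2    21.91] F [ 0.39 -0.35  0.6 ] gap 0.006 ang (np.float64(106.4), np.float64(110.6))
knob [((array([379.6, 188. ]), 31), array([[ 608.6, -125.7]]))]
dark [((array([312.8, 161.1]), 21), array([4.5]), array([111.])), ((array([300.6, 184.2]), 35), array([41.7]), array([60.8])), ((array([323.9, 194.4]), 31), array([-51.6]), array([29.8])), ((array([304.9, 190.2]), 9), array([44.3]), array([40.6])), ((array([351.9, 219.1]), 21), array([-115.5]), array([110.7])), ((array([337., 244.]), 9), array([-152.3]), array([130.9])), ((array([326. , 247.1]), 12), array([-165.8]), array([128.8]))]
red []
[-0.0039, -0.0013, 0.0011] [-0.1, 0.0, -0.1]
[-0.0078, -0.0015, 0.0011] [-0.1, 0.0, -1.3]
[-0.0117, -0.0016, 0.0011] [-0.1, 0.0, -2.5]
[-0.0156, -0.0015, 0.0011] [-0.1, 0.0, -3.7]
[-0.0195, -0.0013, 0.0011] [-0.1, 0.0, -4.9]
[-0.0234, -0.001, 0.0011] [-0.1, 0.0, -6.1]
[-0.0273, -0.0005, 0.0011] [-0.1, 0.0, -7.3]
[-0.0312, 0.0001, 0.0011] [-0.1, 0.0, -8.5]
[-0.035, 0.0009, 0.0011] [-0.1, 0.0, -9.7]
[-0.0388, 0.0018, 0.0011] [-0.1, 0.0, -10.9]
[-0.0426, 0.0028, 0.0011] [-0.1, 0.0, -12.1]
[-0.0463, 0.0039, 0.0011] [-0.1, 0.0, -13.3]
[-0.05, 0.0052, 0.0011] [-0.1, 0.0, -14.5]
```

View pics/c2.png

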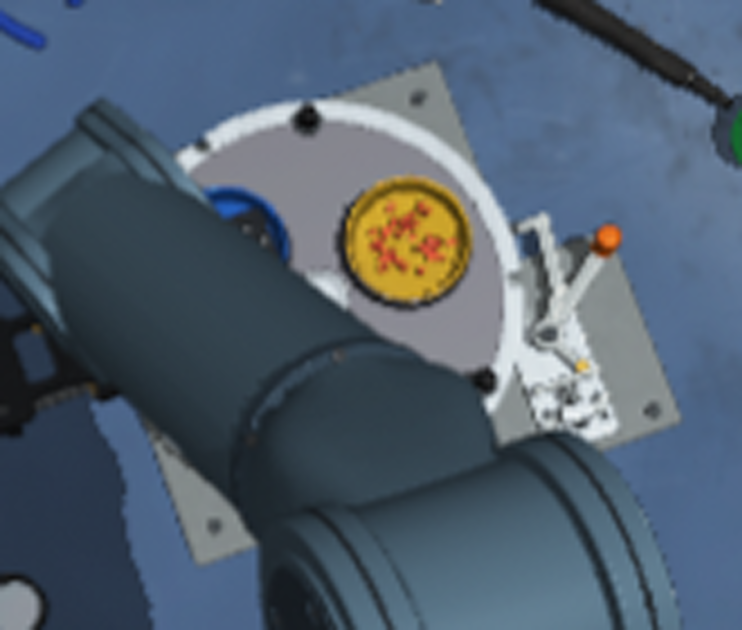

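The crop shows the latch swung over, knob at (607,240) px and roller riding on the plain edge at about (525,225). The knob position corresponds to 0.13 rad. The red notch is at (513,275), about 13° short of the roller, as predicted. Now I'll ease the disc on with peg_1.

>>> carry_out(moves=[{"grip": 0,"xyz": [-0.004,-0.001,0.001],"delta_rot": [0,0,0]},{"grip": 0,"xyz": [-0.008,-0.0015,0.001],"delta_rot": [0,0,-1.5]},{"grip": 0,"xyz": [-0.0117,-0.0016,0.001],"delta_rot": [0,0,-2.5]},{"grip": 0,"xyz": [-0.0155,-0.0015,0.001],"delta_rot": [0,0,-3.5]},{"grip": 0,"xyz": [-0.0185,-0.0013,0.001],"delta_rot": [0,0,-5]},{"grip": 0,"xyz": [-0.0215,-0.0011,0.001],"delta_rot": [0,0,-5.5]},{"grip": 0,"xyz": [-0.0245,-0.001,0.001],"delta_rot": [0,0,-6]},{"grip": 0,"xyz": [-0.0275,-0.0005,0.001],"delta_rot": [0,0,-7]},{"grip": 0,"xyz": [-0.0305,0,0.001],"delta_rot": [0,0,-8]},{"grip": 0,"xyz": [-0.033,0.0005,0.001],"delta_rot": [0,0,-9]},{"grip": 0,"xyz": [-0.033,0.0005,0.001],"delta_rot": [0,0,-9]}])

```text
time_s: 13.6
tool_pos: [509.8, 141.3, 207.2]
ee_rot: [-3.14, 0.001, 0.54]
wrist_force: [4.0, -2.5, 1.9]
finger_gap: 0.007
```

```bash
python3 - <<'E'
from h import *
st();look();st();a=ang(manip.observe()["tool_pos"][:2])[0]
rows([P(a+t,32+t*.7) for t in (1,2,3,4,6)])
E
```

```text
t 13.6 tip [509.8 141.3  41.2] rot [-1.7993e+02  3.0000e-02  3.0960e+01] F [ 3.99 -2.49  1.93] gap 0.007 ang (np.float64(123.1), np.float64(111.5))
knob [((array([379.6, 188. ]), 31), array([[ 608.6, -125.7]]))]
dark [((array([307.9, 161.6]), 21), array([11.4]), array([111.2])), ((array([276.5, 178. ]), 8), array([60.]), array([122.8])), ((array([323.5, 193.4]), 27), array([-46.3]), array([30.7])), ((array([326.5, 213.5]), 13), array([-137.2]), array([46.1])), ((array([353.8, 214.5]), 17), array([-108.5]), array([110.6]))]
red []
t 13.65 tip [509.9 141.3  41.2] rot [-1.7993e+02  5.0000e-02  3.0920e+01] F [ 2.46 -1.31  2.67] gap 0.004 ang (np.float64(123.1), np.float64(111.5))
[-0.0021, -0.0004, 0.0002] [-0.1, 0.0, -1.8]
[-0.004, -0.0002, 0.0002] [-0.1, 0.0, -2.5]
[-0.006, -0.0001, 0.0002] [-0.1, 0.0, -3.2]
[-0.0079, 0.0001, 0.0002] [-0.1, 0.0, -3.9]
[-0.0118, 0.0006, 0.0002] [-0.1, 0.0, -5.3]
```

>>> carry_out(moves=[{"grip": 0,"xyz": [-0.0015,0,0],"delta_rot": [0,0,-0.5]},{"grip": 0,"xyz": [-0.003,0,0],"delta_rot": [0,0,-1]},{"grip": 0,"xyz": [-0.0045,0,0],"delta_rot": [0,0,-1.5]},{"grip": 0,"xyz": [-0.006,0,0],"delta_rot": [0,0,-2]},{"grip": 0,"xyz": [-0.007,0,0],"delta_rot": [0,0,-3]},{"grip": 0,"xyz": [-0.008,0,0],"delta_rot": [0,0,-3.5]},{"grip": 0,"xyz": [-0.009,0,0],"delta_rot": [0,0,-4]}])

```text
time_s: 14.35
tool_pos: [502.4, 136.2, 207.3]
ee_rot: [-3.141, 0.001, 0.61]
wrist_force: [5.4, -2.7, 1.2]
finger_gap: 0.011
```

```bash
python3 - <<'E'
from h import *
st();look();st()
E
```

```text
t 14.35 tip [502.4 136.2  41.3] rot [-1.7997e+02  3.0000e-02  3.4930e+01] F [ 5.38 -2.74  1.25] gap 0.011 ang (np.float64(127.7), np.float64(111.7))
knob [((array([379.4, 187.9]), 32), array([[ 608.8, -125.1]]))]
dark [((array([304.7, 162.4]), 21), array([16.1]), array([110.9])), ((array([277.9, 180.8]), 11), array([62.3]), array([115.5])), ((array([323. , 192.1]), 39), array([-40.]), array([32.4])), ((array([354.6, 211.3]), 20), array([-103.8]), array([110.1]))]
red []
t 14.4 tip [502.3 136.   41.2] rot [-1.7998e+02  4.0000e-02  3.4960e+01] F [ 4.67 -2.9   1.5 ] gap 0.005 ang (np.float64(127.8), np.float64(111.6))
```

>>> carry_out(moves=[{"grip": 0,"xyz": [-0.001,0,0],"delta_rot": [0,0,-0.5]},{"grip": 0,"xyz": [-0.002,0,0],"delta_rot": [0,0,-1]},{"grip": 0,"xyz": [-0.003,0,0],"delta_rot": [0,0,-1]},{"grip": 0,"xyz": [-0.003,0,0],"delta_rot": [0,0,-1]}])

```text
time_s: 14.8
tool_pos: [498.5, 134.6, 206.7]
ee_rot: [-3.14, 0.003, 0.628]
wrist_force: [-0.2, 0.5, -0.2]
finger_gap: 0.005
```

```bash
python3 - <<'E'
from h import *
st();look();st()
E
```

```text
t 14.8 tip [498.5 134.6  40.7] rot [-179.89    0.18   35.99] F [-0.18  0.48 -0.23] gap 0.005 ang (np.float64(129.7), np.float64(112.9))
knob [((array([376.7, 186.6]), 27), array([[ 612.3, -117.8]]))]
dark [((array([302.4, 163.2]), 19), array([19.5]), array([110.5])), ((array([277.1, 181.5]), 13), array([63.7]), array([116.5])), ((array([318.6, 188.3]), 26), array([-13.9]), array([36.1])), ((array([273.5, 184.5]), 8), array([69.3]), array([121.8])), ((array([355.3, 209. ]), 22), array([-100.4]), array([110.6]))]
red [((array([328.7, 213.2]), 75), array([-132.5]), array([50.3]))]
t 14.85 tip [498.7 134.7  40.7] rot [-1.7989e+02  1.7000e-01  3.5990e+01] F [-0.02 -0.01  0.72] gap 0.006 ang (np.float64(129.7), np.float64(112.9))
```

The knob has moved a further 8 mm, which means the latch has dropped into the notch, with disc yaw 19.6° against base 20.7°. Next is the lock test, building the force up gradually.

>>> carry_out(moves=[{"grip": 0,"xyz": [-0.001,0,0],"delta_rot": [0,0,0]},{"grip": 0,"xyz": [-0.002,0,0],"delta_rot": [0,0,0]},{"grip": 0,"xyz": [-0.003,0,0],"delta_rot": [0,0,0]},{"grip": 0,"xyz": [-0.003,0,0],"delta_rot": [0,0,0]}])

```text
time_s: 15.25
tool_pos: [496.2, 133.4, 206.8]
ee_rot: [-3.139, 0.002, 0.629]
wrist_force: [1.7, 2.6, -3.4]
finger_gap: 0.005
```

```bash
python3 - <<'E'
from h import *
st();look();st()
E
```

```text
t 15.25 tip [496.2 133.4  40.8] rot [-1.7986e+02  1.0000e-01  3.6020e+01] F [ 1.72  2.63 -3.37] gap 0.005 ang (np.float64(131.0), np.float64(113.5))
knob [((array([376.7, 186.6]), 27), array([[ 612.3, -117.8]]))]
dark [((array([301.9, 163.2]), 21), array([20.2]), array([111.])), ((array([277.6, 182.5]), 13), array([64.6]), array([114.])), ((array([273.4, 185.1]), 8), array([70.]), array([121.5])), ((array([321.8, 192.1]), 32), array([-35.4]), array([30.3])), ((array([355.4, 208.6]), 21), array([-99.8]), array([110.7]))]
red [((array([328.4, 212.9]), 82), array([-132.4]), array([49.1]))]
t 15.3 tip [496.3 133.4  40.8] rot [-1.7986e+02  1.1000e-01  3.6010e+01] F [ 1.6   2.64 -3.6 ] gap 0.004 ang (np.float64(131.0), np.float64(113.4))
```

>>> carry_out(moves=[{"grip": 0,"xyz": [-0.001,0,0],"delta_rot": [0,0,0]},{"grip": 0,"xyz": [-0.002,0,0],"delta_rot": [0,0,0]},{"grip": 0,"xyz": [-0.002,0,0],"delta_rot": [0,0,0]}])

```text
time_s: 15.6
tool_pos: [495.6, 132.9, 207.1]
ee_rot: [-3.139, -0.002, 0.629]
wrist_force: [5.6, 3.5, -6.0]
finger_gap: 0.005
```

```bash
python3 - <<'E'
from h import *
st()
E
```

```text
t 15.6 tip [495.6 132.9  41.1] rot [-1.7985e+02 -1.0000e-01  3.6030e+01] F [ 5.59  3.47 -5.99] gap 0.005 ang (np.float64(131.4), np.float64(113.5))
```

>>> carry_out(moves=[{"grip": 0,"xyz": [-0.001,0,0.0005],"delta_rot": [0,0,0]},{"grip": 0,"xyz": [-0.002,0,0.0005],"delta_rot": [0,0,0]},{"grip": 0,"xyz": [-0.003,0,0.0005],"delta_rot": [0,0,0]},{"grip": 0,"xyz": [-0.003,0,0.0005],"delta_rot": [0,0,0]}])

```text
time_s: 16.0
tool_pos: [494.7, 132.2, 207.2]
ee_rot: [-3.139, -0.008, 0.63]
wrist_force: [7.6, 5.8, -6.9]
finger_gap: 0.004
```

```bash
python3 - <<'E'
from h import *
st()
E
```

```text
t 16.0 tip [494.7 132.2  41.2] rot [-179.85   -0.43   36.07] F [ 7.64  5.75 -6.9 ] gap 0.004 ang (np.float64(132.0), np.float64(113.6))
```

>>> carry_out(moves=[{"grip": 0,"xyz": [-0.0015,0,0.0005],"delta_rot": [0,0,0]},{"grip": 0,"xyz": [-0.003,0,0.0005],"delta_rot": [0,0,0]},{"grip": 0,"xyz": [-0.004,0,0.0005],"delta_rot": [0,0,0]},{"grip": 0,"xyz": [-0.004,0,0.0005],"delta_rot": [0,0,0]},{"grip": 0,"xyz": [-0.004,0,0.0005],"delta_rot": [0,0,0]},{"grip": 0,"xyz": [-0.004,0,0.0005],"delta_rot": [0,0,0]},{"grip": 0,"xyz": [-0.004,0,0.0005],"delta_rot": [0,0,0]}])

```text
time_s: 16.7
tool_pos: [493.6, 131.4, 207.3]
ee_rot: [-3.139, -0.015, 0.63]
wrist_force: [9.6, 6.8, -9.0]
finger_gap: 0.007
```

```bash
python3 - <<'E'
from h import *
st();look();st()
E
```

```text
t 16.7 tip [493.6 131.4  41.3] rot [-179.85   -0.87   36.11] F [ 9.64  6.79 -9.02] gap 0.007 ang (np.float64(132.7), np.float64(113.7))
knob [((array([376.7, 186.6]), 27), array([[ 612.3, -117.8]]))]
dark [((array([301.7, 163.3]), 19), array([20.5]), array([110.9])), ((array([278.8, 184.5]), 19), array([66.4]), array([108.6])), ((array([321.5, 192. ]), 30), array([-33.8]), array([30.1])), ((array([274.1, 186.8]), 12), array([71.8]), array([118.])), ((array([355.5, 208.4]), 21), array([-99.5]), array([110.8])), ((array([316. , 210.1]), 8), array([-173.6]), array([25.3]))]
red [((array([328.2, 213.5]), 99), array([-134.2]), array([49.9]))]
t 16.75 tip [493.6 131.4  41.3] rot [-179.85   -0.87   36.12] F [ 9.83  5.64 -9.81] gap 0.003 ang (np.float64(132.7), np.float64(113.7))
```

>>> carry_out(moves=[{"grip": 0,"xyz": [-0.002,0,0.001],"delta_rot": [0,0,0]},{"grip": 0,"xyz": [-0.0035,0,0.001],"delta_rot": [0,0,0]},{"grip": 0,"xyz": [-0.0046,0,0.001],"delta_rot": [0,0,0]},{"grip": 0,"xyz": [-0.0046,0,0.001],"delta_rot": [0,0,0]},{"grip": 0,"xyz": [-0.0046,0,0.001],"delta_rot": [0,0,0]},{"grip": 0,"xyz": [-0.0046,0,0.001],"delta_rot": [0,0,0]},{"grip": 0,"xyz": [-0.0046,0,0.001],"delta_rot": [0,0,0]},{"grip": 0,"xyz": [-0.0046,0,0.001],"delta_rot": [0,0,0]}])

```text
time_s: 17.55
tool_pos: [492.4, 130.6, 207.3]
ee_rot: [-3.139, -0.024, 0.631]
wrist_force: [9.9, 7.0, -7.2]
finger_gap: 0.004
```

```bash
python3 - <<'E'
from h import *
st()
E
```

```text
t 17.55 tip [492.4 130.6  41.3] rot [-179.85   -1.39   36.18] F [ 9.9   7.05 -7.19] gap 0.004 ang (np.float64(133.4), np.float64(113.9))
```

>>> carry_out(moves=[{"grip": 0,"xyz": [-0.002,0,0.001],"delta_rot": [0,0,0]},{"grip": 0,"xyz": [-0.0035,0,0.001],"delta_rot": [0,-0.2,0]},{"grip": 0,"xyz": [-0.0046,0,0.001],"delta_rot": [0,-0.5,0]},{"grip": 0,"xyz": [-0.0046,0,0.001],"delta_rot": [0,-0.5,0]},{"grip": 0,"xyz": [-0.0046,0,0.001],"delta_rot": [0,-0.5,0]},{"grip": 0,"xyz": [-0.0046,0,0.001],"delta_rot": [0,-0.5,0]},{"grip": 0,"xyz": [-0.0046,0,0.001],"delta_rot": [0,-0.5,0]},{"grip": 0,"xyz": [-0.0046,0,0.001],"delta_rot": [0,-0.5,0]}])

```text
time_s: 18.35
tool_pos: [491.9, 130.2, 207.4]
ee_rot: [-3.139, -0.027, 0.633]
wrist_force: [13.1, 8.6, -9.3]
finger_gap: 0.005
```

```bash
python3 - <<'E'
from h import *
st()
E
```

```text
t 18.35 tip [491.9 130.2  41.4] rot [-179.85   -1.54   36.25] F [13.06  8.6  -9.31] gap 0.005 ang (np.float64(133.7), np.float64(114.0))
```

15.6 N horizontal, held for about half a second. Letting go now.

>>> carry_out(moves=[{"grip": 0,"xyz": [0.003,0,0],"delta_rot": [0,0,0]},{"grip": 0,"xyz": [0.008,0,0],"delta_rot": [0,0,0]},{"grip": 0,"xyz": [0.015,0,0],"delta_rot": [0,0,0]},{"grip": 0,"xyz": [0.022,0,0],"delta_rot": [0,0,0]},{"grip": 0,"xyz": [0.025,0,0],"delta_rot": [0,0,0]},{"grip": 0,"xyz": [0.025,0,-0.04],"delta_rot": [0,0,0]},{"grip": 0,"xyz": [0.025,0,-0.09],"delta_rot": [0,0,0]},{"grip": 0,"xyz": [0.025,0,-0.14],"delta_rot": [0,0,0]},{"grip": 0,"xyz": [0.025,-0.05,-0.16],"delta_rot": [0,0,0]},{"grip": 0,"xyz": [0.025,-0.1,-0.16],"delta_rot": [0,0,0]},{"grip": 0,"xyz": [0.025,-0.15,-0.16],"delta_rot": [0,0,0]},{"grip": 0,"xyz": [0.025,-0.2,-0.16],"delta_rot": [0,0,0]},{"grip": 0,"xyz": [0.025,-0.2,-0.16],"delta_rot": [0,0,0]}])

```text
time_s: 19.65
tool_pos: [387.4, 305.3, 368.4]
ee_rot: [-3.141, -0.024, 0.639]
wrist_force: [0.3, -1.2, -1.0]
finger_gap: 0.003
```

```bash
python3 - <<'E'
from h import *
st();look("c3");by=np.radians(20.7);print("pick",C-63.5*np.array([np.cos(by),np.sin(by)]))
im=manip.get_image("top");H,S,V=masks(im);yy,xx=np.mgrid[:480,:640];roi=(np.hypot(xx-316,yy-203)<50)
m=(roi&((H<6)|(H>174))&(S>150)).astype(np.uint8);c=max(cv2.findContours(m,0,1)[0],key=cv2.contourArea)
(p,r)=cv2.minEnclosingCircle(c);print(p,r,onz(im,[p],56))
E
```

```text
t 19.65 tip [387.4 305.3 202.4] rot [-179.98   -1.36   36.62] F [ 0.35 -1.18 -1.04] gap 0.003 ang (np.float64(125.5), np.float64(316.1))
knob [((array([376.7, 186.6]), 27), array([[ 612.3, -117.8]]))]
dark [((array([301.9, 163.3]), 23), array([20.2]), array([110.7])), ((array([323.3, 192.9]), 36), array([-43.8]), array([31.3])), ((array([278.4, 199. ]), 9), array([88.1]), array([99.5])), ((array([285.2, 208.3]), 11), array([105.2]), array([83.3])), ((array([300.5, 208. ]), 8), array([117.3]), array([44.])), ((array([355.4, 208.6]), 23), array([-99.8]), array([110.7])), ((array([310.7, 228.6]), 19), array([172.2]), array([76.5])), ((array([288.1, 231.8]), 21), array([140.4]), array([111.2])), ((array([321.2, 236.8]), 9), array([-169.4]), array([99.1]))]
red [((array([322.3, 221.1]), 341), array([-160.]), array([59.3]))]
pick [511.29930404  25.35434742]
(322.8753967285156, 222.0520477294922) 14.026411056518555 [[512.39396301  25.93922295]]
```

View pics/c3.png

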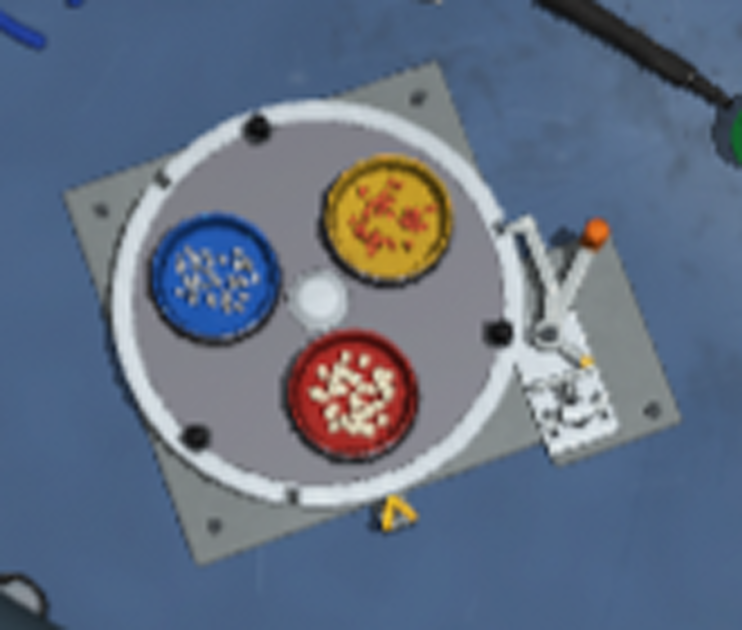

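The crop shows the red dish at (352,395) px, in front of the pointer at (395,512). The roller sits in the notch at about (505,225), the knob is at (597,232), and all dishes are flat. The red dish centre is about 1 mm from the pick point. Handing in.

```bash
python3 -c "
from bench import manip
print(manip.finish_job())"
```

```text
the job is handed in; nothing more can be done
None
```

The carousel is locked with the red dish in front and the job is handed in, after about 20 s of robot time; no verdict was reported.

**What I did:** I pushed peg_1 about 88° anticlockwise and swung the latch over onto the plain edge. I then eased the disc on until the latch's roller dropped into the red dish's notch. For the lock test I pressed peg_1 in steps, ending at about 15.6 N sideways (18 N in all), held for about half a second. Then I let go and moved the arm clear.

**Last checks:**
- **Latch:** after the drop the knob was within about 1.5 mm of its fully shut position, and it did not move during the test push or after letting go.
- **Disc:** it gave only the notch play, from 19.6° to about 20.5° under load, and read 20.2° after release. The base is at about 20.7°.
- **Red dish:** its centre measured about 1 mm from the pick point. In the last top view all three dishes look flat in their nests.
- **Touching:** the wrist force was about zero and the arm was clear of everything at the end.

**Caveats:**
- The first test pushes reached only 12 N sideways, because the tool tilted about 1.4° under load; I repeated the test with a small correction.
- During the pressing there was also 7–9 N of vertical force on the tool.
- I read forces only at the end of each move, so I did not see peaks in between. The highest I read was about 18 N.

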